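# Rehang the turner and fold its hook away

## Task

The flat turner hangs in the way over the black bowl. Swing the folded hook on the splash guard all the way out, move the turner over and hang it on that hook, and then fold the hook it came from flat along the rail. Leave the skimmer hanging on its own hook, and do not disturb the bowl or the two mills.

Things in the scene. Friction and masses are not known exactly. Their poses are not given: they have to be found in the camera images.
- guard: fixed steel splash guard, an upright sheet 486 mm wide across the hob, with a round rail 16 mm thick on its top edge; rail top 222 mm above the hob. Origin: its middle, on the hob under the rail; -x is its front, toward the robot, y along the rail, z up. Three like swing hooks with upright pivots stand on the rail, at its middle and 170 mm either side; which is where varies.
- seat_full (a point): hook with the turner at the start, swung out over the bowl. A round steel arm 7 mm thick, centre line 16 mm above the rail top (12 mm gap under it), reaching 50 mm from the pivot axis; its end is bent up, the tip 12 mm above the arm's top. Pivot hub: 8 mm radius, top 26 mm above the rail. Origin: point on top of the arm 30 mm from the pivot axis; y along the arm to its tip, z up.
- swing_full (a joint): turn of the hook that holds the turner at the start, rad. 0 = folded, arm flat along the rail, pointing to the guard's +y; 1.571 = fully out at its stop, pointing to the guard's front (-x); seen from above it opens anticlockwise. Stiff hinge, 0.03 N m: stays where left.
- seat_free (a point): the empty hook, which starts folded or nearly so; same shape and size as seat_full's hook. Origin: point on top of the arm 30 mm from the pivot axis; y along the arm to its tip, z up.
- swing_free (a joint): turn of the empty hook, rad. 0 = folded, arm flat along the rail, pointing to the guard's +y; 1.571 = fully out at its stop, pointing to the guard's front (-x); seen from above it opens anticlockwise. Stiff hinge, 0.03 N m: stays where left.
- seat_other (a point): the hook on which the skimmer hangs, swung out and to be left so; same shape and size as seat_full's hook. Origin: point on top of the arm 30 mm from the pivot axis; y along the arm to its tip, z up.
- turner: loose black slotted turner, 60 to 130 g. Origin: middle of the upper end of its hanging slot. x through its thickness (the hook's way), y across, z up. Grip 28 wide, 10 thick, straight sides from z = 9 to -66 mm; slot 16 wide, z = 0 to -36 mm, closed above by a 9 mm bridge. Narrow neck, then flat head 64 wide, z = -98 to -161 mm (lower edge).
- skimmer: loose black skimmer, 90 g, same grip and slot as the turner but with a round perforated head 74 mm across, lowest point 165 mm below its origin; hangs on its own hook. Origin and axes as for the turner.
- bowl: black bowl, 115 mm across and 51 mm high, loose, stands on the hob; origin at the centre of its underside. It stands under the turner.
- salt_mill: the shorter wooden mill, 58 mm across and 120 mm high, loose, stands on the hob; origin at the centre of its underside. It stands in front of the guard on one side of the bowl.
- pepper_mill: the taller wooden mill, 58 mm across and 150 mm high, loose, stands on the hob; origin at the centre of its underside. It stands in front of the guard on the other side of the bowl.
Things that resemble listed ones, but are neither listed nor needed, are in the scene too. Leave any brown look-alike of the skimmer alone.

How it is judged:
By the outcome, as a careful person would: the job done as asked, in the order asked, and still so for the second after the job is handed in, with the robot touching nothing.
It also fails if it takes over 64 s, if anything falls off the work surface, if the arm or the gripper's body presses on something with over 40 N, if the wrist force passes 120 N, or if a joint passes its speed limit or range.

## Robot

A 6-joint arm with a two-finger parallel gripper is mounted at the origin on a cart in front of the work surface, level with it; the furniture and walls round the work are solid. World frame = base frame: x ahead of the robot, y to its left, z up, the work surface at z = 0. Lengths are in mm, angles in rad, forces in N, time in s.
With the tool pointing down it reaches from about 350 to 775 mm from the base axis. Payload 7.3 kg.
Tool frame: the origin (TCP) lies midway between the tips of the shut fingers; the grasp point (between the pads) lies 19 mm behind it; z points along the fingers, y is the line along which they close (so a half turn about z gives the same grasp; the last joint's range is limited). The gripper opens to 92 mm and grips with 3 to 60 N. Pads are 19 mm wide; open, the fingers measure 130 mm over their backs; the gripper's body (75 mm by 190 mm) begins 47 mm behind the grasp point.
Start: joints at [-1.379, 0.342, 1.524, -0, 1.275, -0.146], TCP at [174.014, -495.342, 226.741] pointing down, gripper open.
Joint ranges: [-2.53, 2.53], [-0.77, 2.02], [0.04, 2.7], [-1, 4.14], [0.28, 2.66], [-3.11, 3.11]. Speed limits (rad/s): [2.57, 2.57, 3.14, 3.14, 3.14, 3.14].

## Interface

Orientations are given as [roll, pitch, yaw] about the fixed x, y, z axes, in that order (R = Rz(yaw) Ry(pitch) Rx(roll)).
In Python, from plant import bot gives the robot as it stands. The module is installed in compiled form; this text tells all that it offers.
- The arm moves only by the shell command python3 -m crank 'ROWS' [OPENING]. ROWS is JSON, a list of rows, each a list of 6 numbers: the shift along the tool's x, y, z in m, then the turn, a rotation vector about the tool's x, y, z in rad. In form: [[dx, dy, dz, wx, wy, wz], ...]. A call has 1 to 5 rows; each row shifts and turns the commanded pose from where the row before left it, along the tool's axes as they then stand; what a row does not reach is not made up. A row lasts 1/8 s, in which the tool goes at most 62.5 mm and 10.7 degrees, less where a joint would pass 70% of its speed; a pose out of reach is approached as far as the arm can. A call is refused whole if a number of a shift passes 0.0625 or a number of a turn 0.188, either way. A call with a gripper value outside its range is refused whole. OPENING is the opening in per cent of the stroke, from 0 (shut) to 100 (fully open), set as the call begins (- or left out, the last holds). The fingers move at their own pace and stop on an object; the grip force is fixed at half the most. Time passes only in rows, so rows that do not move let the fingers close. It gives the time, the measured TCP pose, the force, the opening and the grip force at its end, in the units of the state.
- bot.get_obs(): the state, without advancing time (a new reading comes with each control period).
- bot.capture(name): name is "side" or "top" or "wrist"; returns a dict with "color" (400x640x3 uint8, blue, green, red), "fov_y" (degrees; the focal length in pixels is half the picture's height over the tangent of half this angle, whatever the lens; pixels are square), "cx", "cy" (the principal point, pixels), "k1" (the pictures are not rectified: a ray, as slopes to the right and down, at radius r is drawn at 1 + k1 r^2 times it, then the intrinsics apply), "extrinsics" (4x4, takes a point from world to camera coordinates); the wrist camera has in their place "tool_from_camera" (4x4, takes a point from camera to tool coordinates, whose origin is the TCP and whose axes are the flange's). Camera axes: x right, y up, looking along -z (the intrinsics and any distortion apply to the point x, -y, -z); pixel columns grow to the right and rows downward; lengths in mm; the calibration is good to about 2 mm. A picture is of the moment at which its call begins: read the wrist's pose just before it. There is no depth.
- bot.close_job(): hands the job in; it is judged then, once.
The state is a dict: "time": time; "joint_positions": joint angles; "dq": joint speeds; "tau": joint torques, N m; "tool_pos": TCP position; "tcp_rot": TCP orientation; "contact_force": force on the tool from outside, world axes, zero at the start; "moment": the same for the moment, N m; "grip_width": finger opening in mm; "finger_force": force on a finger pad.
Only numpy, scipy, OpenCV 4.12 (cv2) and the standard library are available. Lean on these libraries where they do the work, as an engineer would, in place of code of your own. Each camera call takes 0.05 s, during which the arm holds its last target. There are 200 camera calls.

## Working session

There is one attempt and no reset: what is moved stays moved. The work goes in short steps, Python scripts to look and compute and a shell command to move; the robot and the scene stay as the last step left them, time stands still between calls to the robot, and variables do not carry over. Pictures are saved under pics/ and viewed, at most 10 in all, crops included, and the job is handed in when it is done.

```bash
mkdir -p pics; cat > h.py <<'E'
import numpy as np,cv2
from plant import bot
from scipy.spatial.transform import Rotation as R
def K(c):
    f=200/np.tan(np.radians(c['fov_y'])/2); return np.array([[f,0,c['cx']],[0,f,c['cy']],[0,0,1.]]),np.array([c['k1'],0,0,0,0.])
def cam2w(c,o=None):
    if 'extrinsics' in c: return np.linalg.inv(np.array(c['extrinsics']))
    T=np.eye(4);T[:3,:3]=R.from_euler('xyz',o['tcp_rot']).as_matrix();T[:3,3]=o['tool_pos'];return T@np.array(c['tool_from_camera'])
def ray(c,M,p):
    k,d=K(c); u=cv2.undistortPoints(np.array([[p]],float),k,d)[0,0]
    v=M[:3,:3]@np.array([u[0],-u[1],-1.]); return M[:3,3],v/np.linalg.norm(v)
def plane(c,M,p,ax,val):
    o,v=ray(c,M,p); return o+v*(val-o[ax])/v[ax]
def two(a,b):
    (o1,v1),(o2,v2)=a,b
    s=np.linalg.lstsq(np.c_[v1,-v2],o2-o1,rcond=None)[0]; p,q=o1+s[0]*v1,o2+s[1]*v2
    return (p+q)/2,np.linalg.norm(p-q)
def proj(c,M,P):
    k,d=K(c);q=np.linalg.inv(M)@np.append(P,1);q=q[:3]*[1,-1,-1]
    return cv2.projectPoints(q[None],np.zeros(3),np.zeros(3),k,d)[0][0,0]
E
python3 - <<'E'
from h import *
import pickle
o=bot.get_obs();print(o)
for n in('side','top','wrist'):
    c=bot.capture(n);cv2.imwrite(f'pics/{n}0.png',c['color']);pickle.dump((c,o),open(n+'0.pkl','wb'))
    print(n,c['fov_y'],c['cx'],c['cy'],c['k1']);print(np.round(cam2w(c,o),3))
E
```

```text
{'time': 0.0, 'joint_positions': array([-1.37899308e+00,  3.42717859e-01,  1.52502744e+00, -1.57763866e-05,
        1.27541180e+00, -1.46003635e-01]), 'dq': array([ 0.00030363, -0.0012404 , -0.00091626, -0.00143766, -0.00048859,
       -0.00133512]), 'tau': array([-4.81107600e-04, -4.31243634e+01, -2.44214988e+01,  7.16820988e-02,
        5.59913332e-02, -1.17936665e-04]), 'tool_pos': array([ 173.92904363, -494.90979133,  226.04385963]), 'tcp_rot': array([-3.14004266e+00, -2.12678019e-04,  3.37811320e-01]), 'contact_force': array([ 0.17026383, -0.22089946, -0.39847807]), 'moment': array([ 0.00525737,  0.02647092, -0.01725349]), 'finger_force': 0.0, 'grip_width': 91.95324113424954}
side 54.12405008852074 319.0212341008276 200.3972595963579 -0.0802706223419078
[[-9.78000e-01  9.40000e-02 -1.88000e-01  3.38947e+02]
 [-2.10000e-01 -4.93000e-01  8.45000e-01  7.98138e+02]
 [-1.30000e-02  8.65000e-01  5.01000e-01  5.80304e+02]
 [ 0.00000e+00  0.00000e+00  0.00000e+00  1.00000e+00]]
top 53.187174213117025 310.7626628840973 205.52397717119922 -0.0031785758690969813
[[ 7.000000e-03  9.810000e-01 -1.940000e-01  2.784890e+02]
 [-1.000000e+00  7.000000e-03  2.000000e-03  6.182500e+01]
 [ 3.000000e-03  1.940000e-01  9.810000e-01  1.271578e+03]
 [ 0.000000e+00  0.000000e+00  0.000000e+00  1.000000e+00]]
wrist 61.72407329516317 310.79458554858786 207.28576938330468 0.002117868426797344
[[ 3.32000e-01  8.98000e-01  2.89000e-01  2.52401e+02]
 [-9.43000e-01  3.16000e-01  9.90000e-02 -4.68074e+02]
 [-2.00000e-03 -3.05000e-01  9.52000e-01  3.83287e+02]
 [ 0.00000e+00  0.00000e+00  0.00000e+00  1.00000e+00]]
```

View pics/side0.png

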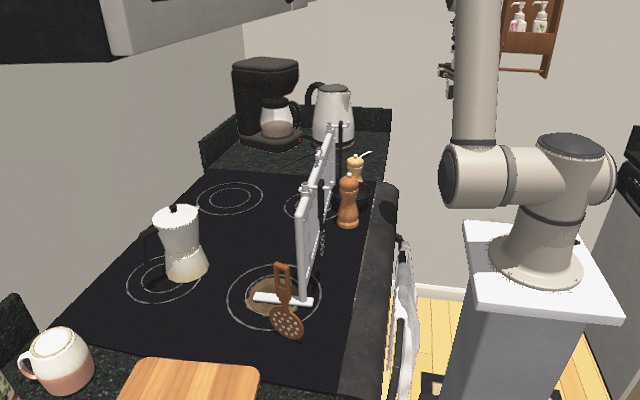

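View pics/top0.png

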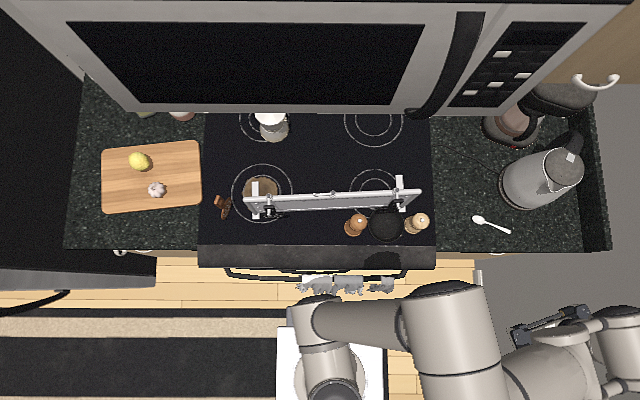

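The side view shows the guard edge-on at (325,210), the pepper mill at (348,200), the light mill at (356,170) and a brown skimmer look-alike at (282,300). In the top view the guard's rail runs from (247,207) to (420,192), with the bowl at (387,225) and mills at (356,222) and (418,220). I'll enlarge the rail area.

```bash
python3 - <<'E'
import cv2,numpy as np
a=cv2.imread('pics/top0.png')[165:265,225:440];b=cv2.imread('pics/side0.png')[110:350,230:400]
a=cv2.resize(a,None,fx=3.7,fy=3.7,interpolation=cv2.INTER_CUBIC);cv2.imwrite('pics/top0c.png',a)
b=cv2.resize(b,None,fx=2.5,fy=2.5,interpolation=cv2.INTER_CUBIC);cv2.imwrite('pics/side0c.png',b)
E
```

```text
(no output)
```

View pics/top0c.png

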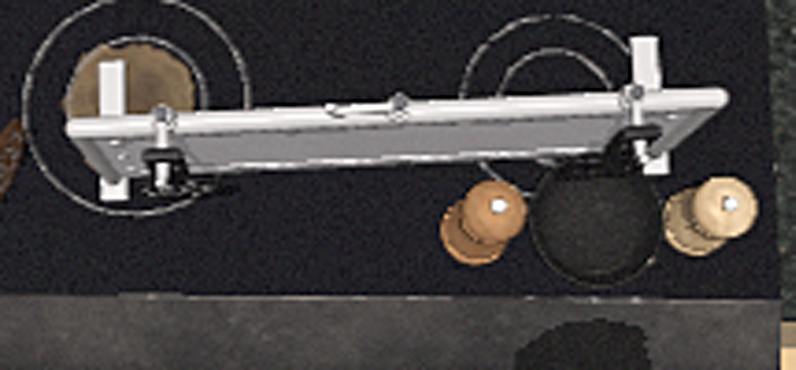

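View pics/side0c.png

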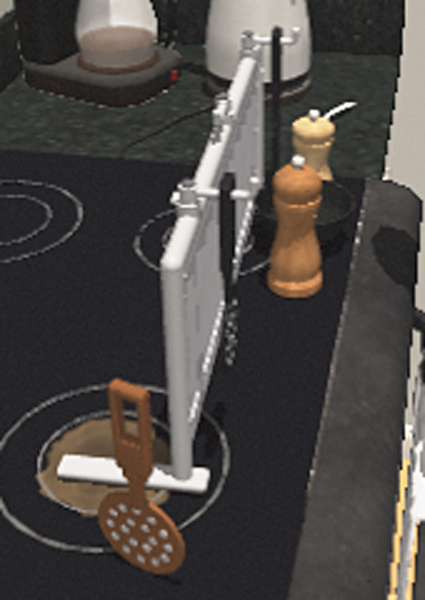

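```bash
python3 - <<'E'
from h import *
import pickle
c,o=pickle.load(open('top0.pkl','rb'));M=cam2w(c)
T=lambda x,y,z:plane(c,M,(225+x/3.7,165+y/3.7),2,z).round(1)
hubs=[T(162,112,248),T(399,101,248),T(631,93,248)];print(hubs)
print('gaps',[np.linalg.norm(hubs[i+1]-hubs[i]) for i in (0,1)])
d=hubs[0]-hubs[2];print('rail yaw (y axis dir)',np.degrees(np.arctan2(-d[0],d[1])))
print('tips L,M,R',T(165,184,250),T(333,110,250),T(643,154,250))
print('slots/bridge',T(165,155,245),T(638,132,245))
print('mills',T(498,205,150),T(730,203,120),'bowl',T(596,220,51))
s,_=pickle.load(open('side0.pkl','rb'));N=cam2w(s)
for q in [((162,112),(188,190)),((399,101),(221,105)),((631,93),(248,38)),((165,184),(243,190)),((643,154),(293,33)),((333,110),(221,130))]:
    print(two(ray(c,M,(225+q[0][0]/3.7,165+q[0][1]/3.7)),ray(s,N,(230+q[1][0]/2.5,110+q[1][1]/2.5))))
E
```

```text
[array([507.5, 170.1, 248. ]), array([516.8,   2. , 248. ]), array([ 523.9, -163.3,  248. ])]
gaps [np.float64(168.35706103398218), np.float64(165.45241007613035)]
rail yaw (y axis dir) 2.8161187767574187
tips L,M,R [455.4 166.4 250. ] [509.4  48.9 250. ] [ 479.3 -169.8  250. ]
slots/bridge [477.1 167.5 245. ] [ 496.2 -167.9  245. ]
mills [458.2 -79.5 150. ] [ 465.9 -266.6  120. ] bowl [ 462.  -173.6   51. ]
(array([507.18855555, 170.89287396, 236.65632547]), np.float64(5.6467685977511515))
(array([517.9742737 ,   0.88201309, 233.3329921 ]), np.float64(4.3597593084511965))
(array([ 524.37619121, -165.36410325,  238.88112163]), np.float64(3.281900463661739))
(array([460.18759547, 167.91248482, 238.39825483]), np.float64(5.543986459939071))
(array([ 478.20149228, -170.88941704,  245.32259693]), np.float64(3.932738494705848))
(array([509.62744274,  48.18544383, 230.99815396]), np.float64(8.03615278388014))
```

Identified: skimmer (perforated head) at top px (269,208) on the +y hook; turner over the bowl at top px (397,201) on the -y hook; empty hook in the middle, hub px (333,192), nearly folded. The brown look-alike on the far +y side, side px (282,300), is left alone. I now lift and move above the middle hook.

```bash
python3 -m crank '[[0,0,-0.06,0,0,0.145],[0,0,-0.06,0,0,0.145],[0.033,-0.05,0,0,0,0],[0.033,-0.05,0,0,0,0],[0.033,-0.05,0,0,0,0]]' 0
python3 -m crank '[[0.033,-0.05,0,0,0,0],[0.033,-0.05,0,0,0,0],[0.033,-0.05,0,0,0,0],[0.033,-0.05,0,0,0,0],[0.033,-0.05,0,0,0,0]]'
python3 -m crank '[[0.033,-0.05,0,0,0,0],[0.033,-0.05,0,0,0,0],[0,0,0,0,0,0]]'
python3 - <<'E'
from h import *
import pickle
c,o=pickle.load(open('top0.pkl','rb'));M=cam2w(c)
for z in(450,550,650):print('microwave edge',plane(c,M,(330,115),2,z).round())
o=bot.get_obs();print(o['tool_pos'],o['tcp_rot'],o['joint_positions'])
c=bot.capture('wrist');cv2.imwrite('pics/w1.png',c['color']);pickle.dump((c,o),open('w1.pkl','wb'))
M=cam2w(c,o)
for P in[(516.8,2,248),(524,-163,248),(507.5,170,248)]:print(proj(c,M,P))
E
```

```text
time: 0.78
tool_pos: [266.3, -339.1, 346.5]
tcp_rot: [-3.141, -0.0, 0.047]
contact_force: [1.3, -0.4, 1.2]
grip_width: 46.3
finger_force: 0.0
time: 1.4
tool_pos: [419.2, -81.3, 346.7]
tcp_rot: [3.141, -0.0, 0.048]
contact_force: [2.4, -0.2, 0.4]
grip_width: 0.9
finger_force: 0.0
time: 1.78
tool_pos: [480.7, 23.3, 345.8]
tcp_rot: [-3.141, 0.001, 0.054]
contact_force: [-0.4, -0.0, -0.6]
grip_width: 0.5
finger_force: 0.0
microwave edge [644.  19. 450.]
microwave edge [599.  24. 550.]
microwave edge [555.  30. 650.]
[480.6509564   23.26494847 345.83079876] [-3.14067117e+00  1.16338180e-03  5.35681334e-02] [-1.11555163e-01  1.93096080e-01  1.40218812e+00  7.17908187e-04
  1.54760748e+00  1.40565645e+00]
[340.6252152  165.39020187]
[555.36716813 167.55302058]
[122.02682689 165.64453543]
```

View pics/w1.png

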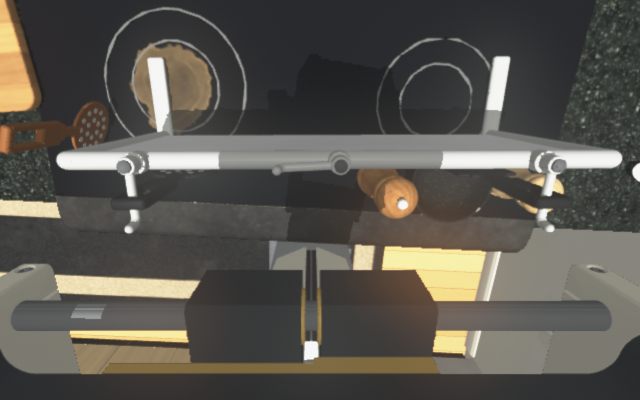

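The wrist view shows the hub tops at (130,165), (341,163), (551,165); free hook tip at (277,170); turner bridge near (546,202) with hook tip (549,228); skimmer bridge near (128,203).

```bash
python3 - <<'E'
from h import *
import pickle
c,o=pickle.load(open('w1.pkl','rb'));M=cam2w(c,o)
for z in(244,248):
  H=[plane(c,M,p,2,z) for p in((130,163),(341,161),(551,163))]
  print(z,[h.round(1) for h in H],np.linalg.norm(H[0]-H[1]),np.linalg.norm(H[2]-H[1]))
d=H[0]-H[2];print('yaw',np.arctan2(-d[0],d[1]))
for n,p,z in(('tipL',(130,229),252),('tipM',(277,170),252),('tipR',(549,228),252),('turn',(546,202),248),('skim',(128,203),248)):print(n,plane(c,M,p,2,z).round(1))
E
```

```text
244 [array([509.1, 165.8, 244. ]), array([519.5,   1.6, 244. ]), array([ 526.7, -161.6,  244. ])] 164.5236550144443 163.36120795446377
248 [array([509.9, 163.6, 248. ]), array([520.2,   2. , 248. ]), array([ 527.3, -158.7,  248. ])] 161.98235418304537 160.83786276403168
yaw 0.053936403713218874
tipL [456.8 167.5 252. ]
tipM [511.4  50.4 252. ]
tipR [ 476.  -168.5  252. ]
turn [ 496.3 -163.3  248. ]
skim [477.4 168.8 248. ]
```

```bash
python3 - <<'E'
from h import *
import pickle
c,o=pickle.load(open('w1.pkl','rb'));M=cam2w(c,o)
t,_=pickle.load(open('top0.pkl','rb'));N=cam2w(t)
s,_=pickle.load(open('side0.pkl','rb'));S=cam2w(s)
for n,p,q,r in(('hL',(130,163),(162,112),(188,187)),('hM',(341,161),(399,101),(221,103)),('hR',(551,163),(631,93),(248,36)),('tL',(130,229),(165,184),(243,190)),('tM',(277,170),(333,110),(221,130)),('tR',(549,228),(643,154),(293,33)),('pep',(404,204),(498,205),(298,162)),('salt?',(545,180),(730,203),(313,115))):
  W=ray(c,M,p);T=ray(t,N,(225+q[0]/3.7,165+q[1]/3.7));Q=ray(s,S,(230+r[0]/2.5,110+r[1]/2.5))
  print(n,*[ (a.round(0),round(b,1)) for a,b in (two(W,T),two(W,Q),two(T,Q))])
E
```

```text
hL (array([509., 170., 238.]), np.float64(2.9)) (array([506., 169., 237.]), np.float64(2.9)) (array([507., 171., 239.]), np.float64(5.1))
hM (array([519.,   1., 240.]), np.float64(0.3)) (array([517.,   0., 234.]), np.float64(2.0)) (array([518.,   1., 235.]), np.float64(4.0))
hR (array([ 526., -165.,  239.]), np.float64(0.0)) (array([ 524., -166.,  240.]), np.float64(3.6)) (array([ 524., -165.,  241.]), np.float64(2.8))
tL (array([456., 167., 251.]), np.float64(2.1)) (array([458., 173., 243.]), np.float64(8.8)) (array([460., 168., 238.]), np.float64(5.5))
tM (array([510.,  50., 248.]), np.float64(2.1)) (array([506.,  52., 232.]), np.float64(2.4)) (array([510.,  48., 231.]), np.float64(8.0))
tR (array([ 478., -168.,  254.]), np.float64(2.5)) (array([ 475., -173.,  245.]), np.float64(3.1)) (array([ 478., -171.,  245.]), np.float64(3.9))
pep (array([459., -81., 148.]), np.float64(1.8)) (array([456., -84., 140.]), np.float64(0.7)) (array([457., -81., 142.]), np.float64(4.1))
salt? (array([ 477., -283.,   71.]), np.float64(7.2)) (array([ 475., -267.,  107.]), np.float64(23.9)) (array([ 466., -269.,  111.]), np.float64(3.3))
```

```bash
python3 -m crank '[[0.0513,-0.017,0.03,0,0,0],[0,0,0.045,0,0,0],[0,0,0.03,0,0,0],[0,0,0.014,0,0,0],[0,0,0,0,0,0]]'
python3 - <<'E'
from h import *
import pickle
o=bot.get_obs();print(o['tool_pos'],o['tcp_rot'])
c=bot.capture('wrist');cv2.imwrite('pics/w2.png',c['color']);pickle.dump((c,o),open('w2.pkl','wb'))
E
```

```text
time: 2.45
tool_pos: [529.9, 38.4, 227.7]
tcp_rot: [3.141, 0.001, 0.046]
contact_force: [0.8, -0.2, 0.7]
grip_width: 0.5
finger_force: 0.0
[529.85599791  38.39259245 227.65938831] [3.14143952e+00 8.56892052e-04 4.64903660e-02]
```

View pics/w2.png

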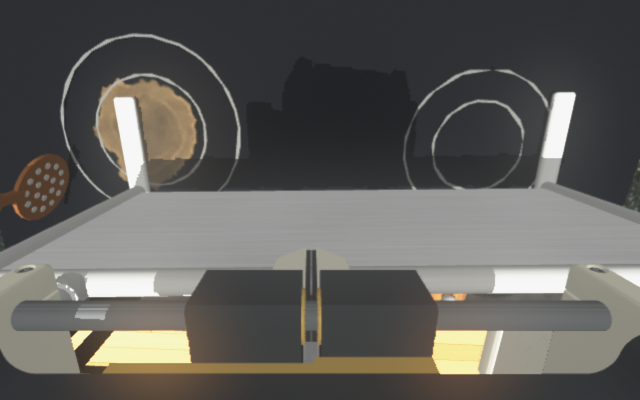

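The wrist view has the gripper hiding the hook at about (310,300), and no contact is felt. I push the hook out.

```bash
python3 -m crank '[[-0.0128,0.0035,0,0,0,0],[-0.0128,0.0035,0,0,0,0],[-0.0128,0.0035,0,0,0,0],[-0.0128,0.0035,0,0,0,0],[0,0,0,0,0,0]]'
python3 - <<'E'
from h import *
import pickle
o=bot.get_obs();print(o['tool_pos'],o['contact_force'],o['moment'])
for n in ('top','side'):
  c=bot.capture(n);pickle.dump((c,o),open(n+'2.pkl','wb'));I=c['color']
  I=I[165:265,225:440] if n=='top' else I[110:350,230:400]
  cv2.imwrite(f'pics/{n}2.png',cv2.resize(I,None,fx=3.7 if n=='top' else 2.5,fy=3.7 if n=='top' else 2.5,interpolation=cv2.INTER_CUBIC))
E
```

```text
time: 3.12
tool_pos: [478.4, 22.6, 227.8]
tcp_rot: [3.141, 0.001, 0.047]
contact_force: [-0.5, -0.6, -0.2]
grip_width: 0.6
finger_force: 0.0
[478.4195972   22.56031076 227.77964244] [-0.52729507 -0.57248556 -0.19677772] [ 0.03219706  0.00415713 -0.05737458]
```

View pics/side2.png

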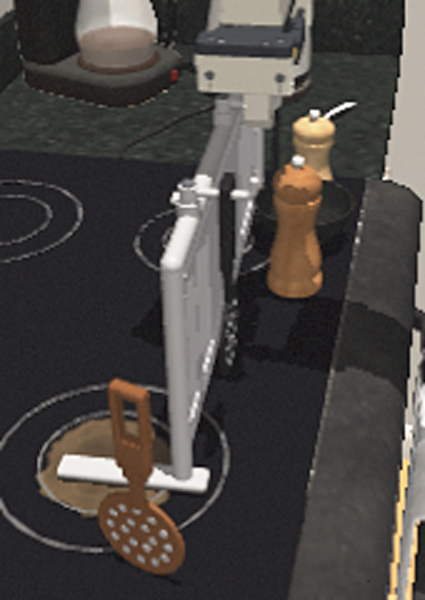

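The side crop shows the finger at (258,110) with the hook behind it. Next I press gently to -y until the stop is felt.

```bash
for i in 1 2 3; do python3 -m crank '[[0,0.002,0,0,0,0],[0,0,0,0,0,0]]' | grep -E "tool_pos|contact"; done
```

```text
tool_pos: [479.9, 20.9, 227.5]
contact_force: [0.1, -0.5, 0.6]
tool_pos: [479.9, 19.0, 227.6]
contact_force: [0.3, 1.2, 0.4]
tool_pos: [479.9, 18.6, 227.7]
contact_force: [0.0, 9.3, 0.2]
```

The stop is felt at 9 N. I back off, lift, and look at the hook and the turner from above.

```bash
python3 -m crank '[[0,-0.006,0,0,0,0],[0,0,-0.055,0,0,0],[0,0.03,-0.055,0,0,0],[0,0.05,0,0,0,0],[0,0.03,0,0,0,0]]' 60 | grep tool_pos
python3 -m crank '[[0,0,0,0,0,0],[0,0,0,0,0,0]]' | grep -E "tool_pos|width"
python3 - <<'E'
from h import *
import pickle
o=bot.get_obs();print(o['tool_pos'],o['tcp_rot'])
c=bot.capture('wrist');cv2.imwrite('pics/w3.png',c['color']);pickle.dump((c,o),open('w3.pkl','wb'))
E
```

```text
tool_pos: [485.0, -89.0, 338.2]
tool_pos: [484.8, -86.5, 337.5]
grip_width: 54.8
[484.82999677 -86.49064406 337.47288066] [-3.14142461e+00  3.32334114e-04  4.76117770e-02]
```

View pics/w3.png

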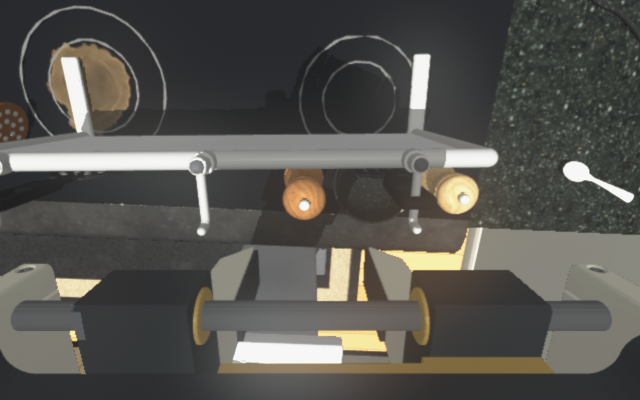

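The view shows the free hook fully out (hub (201,162), tip (203,231)), and the full hook (hub (420,162), tip (416,230)). The black turner barely shows against the bowl, so I scan the arm's brightness to find the bridge.

```bash
python3 - <<'E'
from h import *
import pickle
c,o=pickle.load(open('w3.pkl','rb'));M=cam2w(c,o)
g=c['color'].max(2)
for r in range(172,238,2): print(r,g[r,384:452:2])
for z in(238,242,246,250):
  print(z,[plane(c,M,p,2,z).round(1) for p in((420,161),(201,161),(416,230),(203,231))])
E
```

```text
172 [ 53  54  54  55  56  56  56  57  57  58  60  60  69  94 113 125 143 136
 118 130 157 167 145 138 136 139 139 137 134 134 132 130 128 131]
174 [ 56  54  54  55  56  56  58  60  60  62  63  64  63  65  77 127 144 148
 147 169 184 154 135 134 138 131 135 135 128 122 123 128 141 150]
176 [ 56  53  55  55  55  56  56  58  60  60  61  61  63  64  85 130 146 154
 151 166 181 152 135 133 135 132 129 122 119 125 139 157 168 154]
178 [ 55  54  54  54  56  56  56  57  57  59  59  60  61  62  90 132 148 154
 150 169 179 148 130 130 133 128 121 118 126 148 169 147 149 183]
180 [ 54  54  54  54  56  56  56  57  58  59  58  60  61  62 100 134 149 154
 150 175 183 153 128 126 122 120 118 125 151 166 137 164 199 225]
182 [ 53  54  54  56  56  56  56  57  58  59  60  60  61  62 105 136 150 154
 149 175 185 150 131 130 122 117 121 142 160 139 176 211 229 240]
184 [ 53  53  54  56  57  57  58  58  60  60  61  62  63  64 109 138 152 154
 149 174 182 159 125 128 122 118 128 158 138 174 213 230 241 245]
186 [ 54  54  53  55  56  57  59  61  62  63  64  64  65  68 114 139 153 154
 129 123 174 174 129 1
[... 3472 characters left out ...]
08]
236 [ 91  88  86  87  88  91  93  95  97  98  98  96  97  96  97  98 100 102
 100 100 101 104 106 108 107 106 106 106 107 108 112 111 109 108]
238 [array([ 527. , -169.1,  238. ]), array([ 5.189e+02, -4.000e-01,  2.380e+02]), array([ 470. , -174.2,  238. ]), array([460.7,   1. , 238. ])]
242 [array([ 527.6, -167.7,  242. ]), array([519.6,  -1.7, 242. ]), array([ 471.5, -172.8,  242. ]), array([ 4.624e+02, -3.000e-01,  2.420e+02])]
246 [array([ 528.2, -166.4,  246. ]), array([520.4,  -3. , 246. ]), array([ 473.1, -171.4,  246. ]), array([464. ,  -1.6, 246. ])]
250 [array([ 528.9, -165. ,  250. ]), array([521.2,  -4.2, 250. ]), array([ 474.6, -169.9,  250. ]), array([465.7,  -2.9, 250. ])]
```

```bash
python3 - <<'E'
from h import *
import pickle
c,o=pickle.load(open('w3.pkl','rb'));M=cam2w(c,o)
for z in (234,240): print(plane(c,M,(416,196),2,z),plane(c,M,(416,209),2,z+9),'y',plane(c,M,(403,202),2,z+9)[1],plane(c,M,(437,202),2,z+9)[1])
R0=R.from_euler('xyz',o['tcp_rot']).as_matrix()
print('tool shift to (495,-170,208):',R0.T@(np.array([495,-170,208])-o['tool_pos']))
E
```

```text
[ 497.86088988 -171.36554037  234.        ] [ 489.6587588  -169.85289878  243.        ] y -158.82811591939497 -185.48203289031278
[ 499.47343455 -169.33326434  240.        ] [ 491.52451358 -167.78400896  249.        ] y -157.02206388592128 -183.0405346387394
tool shift to (495,-170,208): [  6.22697942  83.92050521 129.45671807]
```

Turner grip is found at about (494, -171). I'll descend with the fingers either side of it and close.

```bash
python3 -m crank '[[0.005,0.045,0,0,0,0],[0,0.04,0.03,0,0,0],[0,0,0.05,0,0,0],[0,0,0.052,0,0,0],[0,0,0,0,0,0]]' | grep -E "tool_pos|contact|width|rot"
python3 -m crank '[[0,0,0,0,0,0],[0,0,0,0,0,0],[0,0,0,0,0,0]]' 0; python3 -m crank '[[0,0,0,0,0,0],[0,0,0,0,0,0],[0,0,0,0,0,0]]'
```

```text
tool_pos: [492.1, -169.6, 202.6]
tcp_rot: [-3.137, 0.007, 0.049]
contact_force: [0.2, -0.3, 1.7]
grip_width: 55.0
time: 5.9
tool_pos: [494.8, -171.7, 207.2]
tcp_rot: [3.14, -0.003, 0.048]
contact_force: [0.7, -0.2, 0.5]
grip_width: 30.1
finger_force: 0.4
time: 6.28
tool_pos: [494.6, -171.8, 206.7]
tcp_rot: [3.141, -0.002, 0.048]
contact_force: [0.2, 2.1, 5.4]
grip_width: 27.7
finger_force: 30.0
```

```bash
python3 -m crank '[[0,0,-0.008,0,0,0],[0,0,-0.008,0,0,0],[0,0,0,0,0,0]]'|grep -E "tool_pos|contact|width"
python3 -m crank '[[-0.01,0,0,0,0,0],[-0.015,0,0,0,0,0],[0,0,0,0,0,0]]'|grep -E "tool_pos|contact|width"
```

```text
tool_pos: [494.3, -171.8, 222.3]
contact_force: [0.3, 0.8, -1.2]
grip_width: 27.7
tool_pos: [467.7, -172.7, 221.6]
contact_force: [-0.6, 0.0, -1.0]
grip_width: 27.9
```

```bash
python3 -m crank '[[-0.015,0,0,0,0,0],[-0.015,0,0,0,0,0],[0,0,-0.05,0,0,0],[0,0,-0.05,0,0,0],[0,0,0,0,0,0]]'|grep -E "tool_pos|contact|width"
python3 -m crank '[[0.002,-0.03,0,0,0,0],[0.003,-0.055,0,0,0,0],[0.003,-0.055,0,0,0,0],[0.002,-0.03,0,0,0,0],[0,0,0,0,0,0]]'|grep -E "tool_pos|contact|width"
python3 -m crank '[[0,0,0,0,0,0],[0,0,0,0,0,0]]'|grep -E "tool_pos|rot|contact|width"
python3 - <<'E'
from h import *
import pickle
o=bot.get_obs()
c=bot.capture('wrist');pickle.dump((c,o),open('w4.pkl','wb'));cv2.imwrite('pics/w4.png',c['color'])
c=bot.capture('side');pickle.dump((c,o),open('side4.pkl','wb'));I=c['color'][90:340,230:400]
cv2.imwrite('pics/side4.png',cv2.resize(I,None,fx=2.4,fy=2.4,interpolation=cv2.INTER_CUBIC))
R0=R.from_euler('xyz',o['tcp_rot']).as_matrix()
for P in([440,-2,223],[486,-2,223]):print(R0.T@(np.array(P)-o['tool_pos']))
E
```

```text
tool_pos: [439.8, -175.1, 325.4]
contact_force: [0.5, 0.2, -1.4]
grip_width: 27.9
tool_pos: [439.9, -2.4, 320.6]
contact_force: [-0.1, -0.3, -1.4]
grip_width: 27.9
tool_pos: [440.8, -4.9, 321.2]
tcp_rot: [3.141, 0.001, 0.046]
contact_force: [0.2, -0.1, -0.7]
grip_width: 27.9
[-0.58227356 -2.98459879 98.18941344]
[45.36844639 -0.85611474 98.15955976]
```

```bash
python3 - <<'E'
from h import *
import pickle
c,o=pickle.load(open('w4.pkl','rb'));M=cam2w(c,o);g=c['color'].max(2)
print('hub',proj(c,M,(519,-.4,238)),'tip',proj(c,M,(464.3,-1.9,247)))
h=proj(c,M,(519,-.4,238)).astype(int);t=proj(c,M,(464.3,-1.9,247)).astype(int)
for r in range(h[1]+10,t[1]+16,4): print(r,h[0]-32,g[r,h[0]-32:h[0]+32:2])
E
```

```text
hub [308.9837264  106.97677746] tip [307.58133992 187.39637512]
116 276 [127 127 127 126 126 126 126 126 125 124 123 120  75  72  72  71  70  69
  77 126 125 125 123 123 123 123 122 122 122 122 122 122]
120 276 [110 109 109 109 108 108 107 107 107 106 109 124 128 107  89  82  92 116
 127 129 108 103 104 103 104 103 103 103 103 103 102 103]
124 276 [ 51  49  49  48  48  47  46  46  47  45  45  45  62 111 129 131 131 116
  64  44  42  41  41  42  40  40  41  40  40  40  40  41]
128 276 [ 50  48  48  48  48  47  46  46  46  46  45  45  46 106 130 136 133 117
  54  42  42  41  41  41  41  41  40  40  39  41  39  39]
132 276 [ 49  48  48  48  47  46  46  45  45  44  44  45  45 103 129 137 133 117
  54  41  41  41  41  41  40  40  40  40  40  40  39  41]
136 276 [ 48  47  48  47  46  45  46  45  44  44  44  44  45 102 130 137 133 117
  54  41  40  41  40  41  40  41  41  41  41  40  40  40]
140 276 [ 48  47  46  45  45  44  44  44  44  44  43  43  43 100 129 135 133 117
  55  40  40  40  40  41  40  39  40  40  41  40  41  40]
144 276 [ 46  47  46  46  45  51  46  44  43  43  42  43  43  9
[... 1225 characters left out ...]
 37  37  36  37  37  37  77 106 110 110 106
  75  44  44  45  44  44  45  45  45  45  46  46  46  46]
184 276 [ 45  45  41  37  37  37  37  37  36  36  37  36  37  75 121 131 130 118
  68  37  40  42  42  44  45  44  46  45  46  46  46  47]
188 276 [ 77  60  49  48  48  47  48  50  50  53  52  51  49  73 121 131 131 119
  70  56  50  51  48  47  44  45  46  44  45  47  60  58]
192 276 [73 57 47 48 48 48 48 49 49 49 49 50 50 51 51 57 56 51 51 52 49 49 50 51
 51 51 53 52 52 52 53 53]
196 276 [64 45 45 45 44 46 47 47 47 47 47 48 46 47 48 47 48 48 48 47 48 48 47 49
 50 49 50 51 51 51 52 52]
200 276 [38 37 37 38 37 37 37 37 38 38 38 37 38 39 39 38 38 39 39 39 40 40 40 42
 41 43 43 42 45 45 45 46]
```

View pics/side4.png

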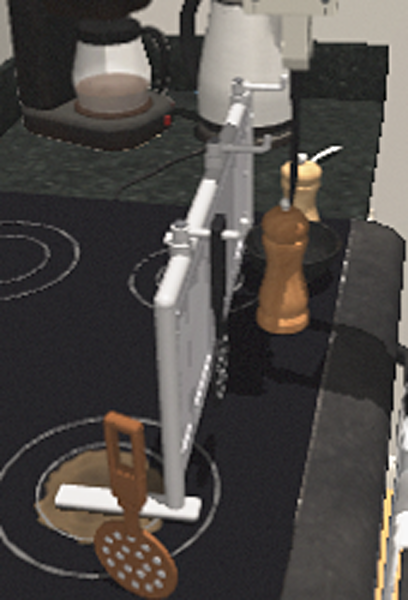

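The side crop shows the turner held upright at (295,150), with the empty hook out at (255,145) and the mills and bowl unmoved. The hook arm lines up within 2 mm. I lower, slide on and set down.

```bash
python3 -m crank '[[0,-0.002,0.04,0,0,0],[0,0,0.04,0,0,0],[0,0,0.018,0,0,0],[0,0,0,0,0,0],[0,0,0,0,0,0]]'|grep -E "tool_pos|contact|width|rot"
python3 -m crank '[[0.012,0,0,0,0,0],[0.012,0,0,0,0,0],[0,0,0,0,0,0]]'|grep -E "tool_pos|contact|width"
```

```text
tool_pos: [441.5, -2.4, 224.5]
tcp_rot: [3.141, -0.002, 0.047]
contact_force: [-0.6, 0.3, -0.6]
grip_width: 28.1
tool_pos: [466.0, -0.8, 223.7]
contact_force: [-1.5, 0.9, -0.7]
grip_width: 27.9
```

```bash
python3 -m crank '[[0.01,0,0,0,0,0],[0.01,0,0,0,0,0],[0,0,0,0,0,0]]'|grep -E "tool_pos|contact|width"
python3 -m crank '[[0,0,0.006,0,0,0],[0,0,0.006,0,0,0],[0,0,0,0,0,0]]'|grep -E "tool_pos|contact|width"
```

```text
tool_pos: [485.5, 0.2, 223.4]
contact_force: [0.9, 0.6, -1.8]
grip_width: 28.1
tool_pos: [484.2, 0.2, 210.9]
contact_force: [-0.1, 1.2, -1.5]
grip_width: 27.9
```

```bash
for i in 1 2 3; do python3 -m crank '[[0,0,0.002,0,0,0],[0,0,0,0,0,0]]'|grep -E "tool_pos|contact"; done
```

```text
tool_pos: [484.7, 0.1, 209.5]
contact_force: [0.1, 0.2, -0.8]
tool_pos: [484.7, 0.1, 207.5]
contact_force: [0.6, 0.3, -1.7]
tool_pos: [485.0, 0.1, 206.7]
contact_force: [-2.3, -0.5, 6.7]
```

Contact comes at exactly the expected height (206.7). I release and lift away, then look.

```bash
python3 -m crank '[[0,0,0,0,0,0],[0,0,0,0,0,0],[0,0,0,0,0,0],[0,0,0,0,0,0]]' 60|grep -E "contact|width"
python3 -m crank '[[0,0,-0.03,0,0,0],[0,0,-0.05,0,0,0],[0,0,-0.05,0,0,0],[0,0,0,0,0,0],[0,0,0,0,0,0]]' 0|grep -E "time|tool_pos|contact|width"
python3 - <<'E'
from h import *
import pickle
o=bot.get_obs()
c=bot.capture('wrist');pickle.dump((c,o),open('w5.pkl','wb'));W=c['color'];M=cam2w(c,o)
h=proj(c,M,(519,-.4,238)).astype(int);t=proj(c,M,(464.3,-1.9,247)).astype(int);print(h,t)
g=W.max(2)
for r in range(h[1]+8,t[1]+10,3): print(r,g[r,h[0]-20:h[0]+20:2])
c=bot.capture('side');pickle.dump((c,o),open('side5.pkl','wb'));I=c['color'][110:300,230:400]
A=cv2.resize(I,(425,475),interpolation=cv2.INTER_CUBIC)
B=cv2.resize(W[h[1]-60:h[1]+110,max(0,h[0]-60):h[0]+60],(335,475),interpolation=cv2.INTER_CUBIC)
cv2.imwrite('pics/chk5.png',np.hstack([A,B]))
E
```

```text
contact_force: [-0.2, -0.1, -0.6]
grip_width: 54.1
time: 12.25
tool_pos: [484.5, 0.2, 334.9]
contact_force: [0.6, 0.4, 0.5]
grip_width: 9.5
[313 166] [311 236]
174 [101 102 101 102 113 129  79  79  80  80  79  77  96 134 100  87  86  87
  88  87]
177 [ 47  47  47  47  49 109 116  81  76  76  76  87 121  69  48  49  50  50
  50  50]
180 [ 57  55  52  52  53  52  68 124 136 134 138 108  57  53  53  54  54  63
  62  73]
183 [ 52  52  48  48  48  48  50 116 144 148 141  95  49  49  50  59  62  63
  58  54]
186 [ 46  45  47  46  46  47  50 115 143 149 142  96  49  49  48  49  49  49
  49  49]
189 [ 45  45  47  47  47  47  50 115 143 148 142  97  49  49  49  49  50  47
  48  49]
192 [ 45  45  47  47  47  51  53 114 144 148 143  99  54  52  50  48  49  48
  48  49]
195 [ 45  45  46  47  46  51  53 113 143 149 142 100  55  54  49  49  49  49
  48  48]
198 [ 45  45  46  46  46  49  50 110 143 148 142  99  52  51  48  48  49  49
  49  49]
201 [ 44  45  46  46  46  45  46 110 143 148 143  99  48  47  48  49  50  49
  48  48]
204 [44 46 45 46 45 46 46 71 88 91 89 68 47 48 48 48 49 50 49 49]
207 
[... 321 characters left out ...]
 58  59  59  60
  60  60]
222 [ 57  56  56  57  57  57  56 107 141 148 143 102  59  59  59  60  60  59
  59  60]
225 [ 57  57  57  56  56  56  56 106 140 148 143 105  60  60  59  59  59  59
  59  59]
228 [ 56  56  55  56  55  55  55 142 136 137 136 110  58  57  58  58  59  60
  58  59]
231 [ 55  55  54  54  55  54  55 101 118 122 119 100  58  57  58  58  58  58
  58  59]
234 [ 54  53  53  54  54  54  53 109 158 145 140 110  57  56  58  57  56  56
  57  59]
237 [ 54  53  52  52  53  53  53 160 236 245 237 168  59  55  55  55  55  56
  56  57]
240 [ 53  53  53  52  52  52  52  63 189 218 211  81  54  55  54  54  55  55
  56  57]
243 [50 51 51 50 51 51 51 51 52 53 54 53 54 54 55 54 54 55 56 57]
```

View pics/chk5.png

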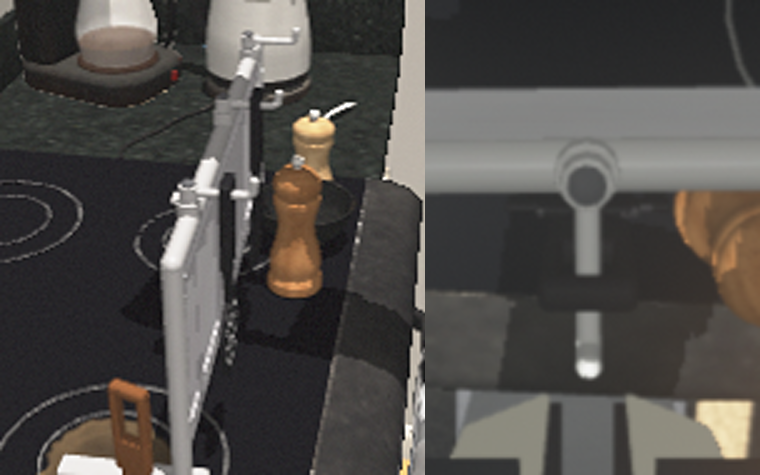

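The check shows the turner's bridge across the middle hook's arm at (588,292) in the right half, hanging between hub and tip, with the mills and bowl unmoved. Next I fold the old hook, approaching on its -y side.

```bash
python3 -m crank '[[-0.001,0.05,0,0,0,0],[-0.001,0.05,0,0,0,0],[-0.001,0.05,0,0,0,0],[-0.001,0.051,0,0,0,0],[0,0,0,0,0,0]]' 0|grep -E "tool_pos|width"
python3 -m crank '[[0,0,0.04,0,0,0],[0,0,0.04,0,0,0],[0,0,0.027,0,0,0],[0,0,0,0,0,0],[0,0,0,0,0,0]]'|grep -E "tool_pos|contact|width|rot"
```

```text
tool_pos: [489.7, -203.7, 333.4]
grip_width: 0.3
tool_pos: [490.9, -200.5, 229.5]
tcp_rot: [3.141, -0.001, 0.048]
contact_force: [0.1, -0.2, 0.0]
grip_width: 0.6
```

```bash
python3 -m crank '[[0,0,0.0025,0,0,0],[0.001,-0.011,0,0,0,0],[0.001,-0.011,0,0,0,0],[0.001,-0.011,0,0,0,0]]'|grep -E "tool_pos|contact"
python3 -m crank '[[0.001,-0.011,0,0,0,0],[0.001,-0.011,0,0,0,0],[0.0015,-0.011,0,0,0,0],[0.006,0,0,0,0,0],[0.006,0,0,0,0,0]]'|grep -E "tool_pos|contact"
for i in 1 2; do python3 -m crank '[[0.002,0,0,0,0,0],[0,0,0,0,0,0]]' | grep -E "tool_pos|contact"; done
```

```text
tool_pos: [492.1, -167.0, 226.5]
contact_force: [-0.5, -1.9, 0.8]
tool_pos: [506.2, -133.9, 226.0]
contact_force: [-0.8, 0.6, -0.1]
tool_pos: [508.0, -134.2, 225.9]
contact_force: [0.3, -0.5, -0.2]
tool_pos: [509.0, -134.0, 226.0]
contact_force: [-3.9, -1.8, 0.1]
```

```bash
for i in 1 2 3; do python3 -m crank '[[0.0015,0,0,0,0,0],[0,0,0,0,0,0]]' | grep -E "tool_pos|contact"; done
```

```text
tool_pos: [509.3, -134.0, 225.9]
contact_force: [-10.7, -1.4, 3.3]
tool_pos: [509.4, -133.9, 225.8]
contact_force: [-14.3, -2.5, 5.8]
tool_pos: [509.6, -133.9, 225.8]
contact_force: [-21.0, -3.1, 8.5]
```

```bash
python3 -m crank '[[-0.012,0,0,0,0,0],[-0.012,0,0,0,0,0],[0,0,-0.05,0,0,0],[0,0,-0.06,0,0,0],[0,0,0,0,0,0]]'|grep -E "tool_pos|contact|rot"
python3 -m crank '[[0,0,0,0,0,0],[0,0,0,0,0,0]]'|grep -E "time|tool_pos"
python3 - <<'E'
from h import *
import pickle
o=bot.get_obs();c=bot.capture('wrist');pickle.dump((c,o),open('w6.pkl','wb'));M=cam2w(c,o);g=c['color'].max(2)
cv2.imwrite('pics/w6.png',c['color'])
a=proj(c,M,(526,-167,238)).round();b=proj(c,M,(523.5,-117,246)).round();print(a,b,'mid hub',proj(c,M,(519,-.4,238)))
x0,x1=int(b[0])-16,int(a[0])+20
for r in range(int(min(a[1],b[1]))-18,int(max(a[1],b[1]))+20,2):print(r,x0,g[r,x0:x1:5])
E
```

```text
tool_pos: [492.0, -135.4, 341.1]
tcp_rot: [3.137, -0.01, 0.048]
contact_force: [-0.5, 0.2, -0.2]
time: 16.85
tool_pos: [489.7, -134.5, 334.6]
[355. 166.] [289. 168.] mid hub [137.33693854 164.55715472]
148 273 [140 140 141 141 141 140 139 140 140 139 141 140 140 140 140 141 140 140
 140 140 140]
150 273 [141 140 140 140 140 139 139 140 139 139 139 139 139 139 138 138 137 139
 139 139 140]
152 273 [139 139 137 138 138 131 128 129 134 134 134 129 129 131 132 130 122 126
 134 135 135]
154 273 [142 142 142 142 142 143 143 142 142 143 143 143 143 144 144 119 143 143
 143 146 145]
156 273 [148 148 148 149 149 149 149 149 149 149 149 149 149 150 150 135 150 148
 144 151 152]
158 273 [154 154 154 155 155 155 155 155 155 156 155 155 155 157 147 151 121 126
 149 158 157]
160 273 [159 159 159 160 160 160 160 160 160 160 161 161 162 162 138 136 139 153
 139 163 163]
162 273 [166 167 167 167 167 162 162 163 161 161 160 159 159 159 129 121 144  93
 147 161 161]
164 273 [156 155 156 154 132 138 143 144 142 143 143 143 144 145 144 132  97  87
 111 153 155]
166 273 [151 150 149 137 121 146 159 160 15
[... 301 characters left out ...]
8  72  72 125  82  84
  93  72  68]
174 273 [107 113 112 125 117  57  56  59  64  66  68  72  71  56  57 110 111  82
 125  69  66]
176 273 [104 110 107 113  55  54  55  60  64  69  73  71  74  56  57  60 130 117
  87  69  67]
178 273 [100 103 105 109  52  56  57  61  64  68  72  70  71  57  57  59  73  82
  77  71  68]
180 273 [111 100 105 105  52  60  57  60  64  67  68  71  63  57  58  58  71  72
  70  72  68]
182 273 [123 100 106 102  52  62  57  62  64  66  69  72  62  57  57  59  73  72
  72  73  67]
184 273 [123 112 105 101  52  66  57  61  64  66  70  70  57  57  58  75  73  72
  72  72  69]
186 273 [149 119 104 101  53  63  57  61  64  66  67  69  56  57  58  74  77  71
  76  71  69]
```

```bash
python3 - <<'E'
from h import *
import pickle
a=pickle.load(open('side0.pkl','rb'))[0]['color'];b=bot.capture('side')['color']
d=cv2.absdiff(a,b).max(2)>40
n,l,s,_=cv2.connectedComponentsWithStats(d[100:350,200:400].astype(np.uint8))
print([(x+200,y+100,w,h,k) for x,y,w,h,k in s[1:] if k>8])
c,o=pickle.load(open('w6.pkl','rb'));g=c['color'].max(2)
for r in range(176,246,4):print(r,g[r,118:160:2])
E
```

```text
[(np.int32(327), np.int32(120), np.int32(22), np.int32(23), np.int32(152)), (np.int32(321), np.int32(133), np.int32(23), np.int32(53), np.int32(387)), (np.int32(315), np.int32(151), np.int32(6), np.int32(5), np.int32(18)), (np.int32(314), np.int32(159), np.int32(6), np.int32(9), np.int32(31)), (np.int32(340), np.int32(173), np.int32(19), np.int32(13), np.int32(137)), (np.int32(325), np.int32(190), np.int32(8), np.int32(18), np.int32(46)), (np.int32(348), np.int32(206), np.int32(10), np.int32(10), np.int32(63)), (np.int32(350), np.int32(219), np.int32(9), np.int32(7), np.int32(28)), (np.int32(394), np.int32(287), np.int32(6), np.int32(33), np.int32(122))]
176 [ 62  64  63  64 112 148 125 115 139 128 231 230 128 139 150 224 126  70
  66  67  65]
180 [ 62  63  63  63  64  63  68 122 245 247 241 209 125  67  66  66  66  66
  66  67  70]
184 [ 61  62  62  62  63  63  63  72 237 247 246 225 155  76  65  66  66  65
  64  63  62]
188 [ 62  62  62  63  63  62  63  63 185 246 247 235 184  99  64  62  61  60
  61  61  61]
192 [ 61  62  62  62  62  62  62  62 106 244 247 242 210 126  61  58  59 
[... 412 characters left out ...]
 85  84  78  77  77  75  73  74  79  82  93 220 239 224 181 114  79  85
  88  85  85]
220 [ 84  85  85  85  85  83  82  82  84  88  97 230 246 246 227 159  93  89
  90  89  88]
224 [ 79  80  81  82  82  82  83  82  81  80  82 152 240 240 222 167 101  91
  91  86  84]
228 [ 76  77  78  78  79  81  83  87  88  85  89 127 131 128 130 118  92  88
  86  92  97]
232 [ 75  76  76  76  78  78  77  77  86 179 191 161 124 113 107  94  80  81
  84  88  80]
236 [ 74  75  77  76  75  76  74  77 159 245 246 234 181 103  82  78  78  78
  73  61  59]
240 [ 67  69  70  68  68  67  68  68  69  74 110  96  77  75  75  73  59  57
  56  57  57]
244 [75 77 77 74 73 70 69 70 70 71 70 74 71 72 72 70 71 71 73 72 72]
```

```bash
python3 - <<'E'
from h import *
import pickle
c,o=pickle.load(open('w6.pkl','rb'));M=cam2w(c,o)
w5,o5=pickle.load(open('w5.pkl','rb'));M5=cam2w(w5,o5)
P=[plane(c,M,p,2,230) for p in((136.5+2.5,182),(140.5,192),(144,221))];print('w6 arm pts',np.round(P,1),'angle from +y:',np.arctan2(-(P[2]-P[0])[0],(P[2]-P[0])[1]))
P=[plane(w5,M5,p,2,230) for p in((312,186),(312,222))];print('w5 angle',np.arctan2(-(P[1]-P[0])[0],(P[1]-P[0])[1]))
b=bot.capture('side')['color'];a=pickle.load(open('side0.pkl','rb'))[0]['color']
for n,(x,y,w,h) in dict(pepper=(336,172,24,58),salt=(345,152,20,22),brown=(268,260,36,82)).items():
  r=cv2.matchTemplate(b[y-8:y+h+8,x-8:x+w+8],a[y:y+h,x:x+w],cv2.TM_CCOEFF_NORMED);_,v,_,l=cv2.minMaxLoc(r);print(n,l[0]-8,l[1]-8,round(v,3))
E
```

```text
w6 arm pts [[503.1   4.  230. ]
 [494.8   3.7 230. ]
 [469.8   3.5 230. ]] angle from +y: 1.585459168970083
w5 angle 1.619787805586996
pepper 0 0 0.861
salt 0 0 0.981
brown 0 0 0.999
```

```bash
python3 -c "
from plant import bot
print(bot.close_job())"
```

```text
the job is handed in; nothing more can be done
None
```

The job is handed in: the turner hangs on the middle hook, which I swung fully out first, and its old hook is folded flat along the rail. The two mills and the brown look-alike measured unmoved at the end; the skimmer and bowl were never touched.

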